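Roll the spent cartridge fuse out of its spring jaw

TASK

One of the two cartridge fuses in the black fuse base has blown: the one with the red band. Push it from behind so that it rolls sideways over its spring jaw (the metal hooks stop it from being lifted straight out) and comes to lie on the run-out ledge of the base, then pick it up and lay it in the grey scrap tray. Leave the green-banded fuse in its seat.

Things in the scene. Friction and masses are not known exactly. Their poses are not given: they have to be found in the camera images.
- fuse_base: Fixed black base, 138 x 310 mm. Origin on worktop; y along the fuses, seats at x=0, y=+75 and -75 mm, floor 14 mm up (block x -16 to 30). +x (away from robot) is behind. Grey ledge x=-20 to -108 mm slopes gently down to two posts, 16 mm tall, at x=-99, 40 mm either side of a seat's middle; cheeks 15 mm high, 70 mm either side. Fuse stops there with centre near x=-81, height 18 mm.
- spent_fuse: Blown fuse: white ceramic tube, brass caps, red band at the middle; 28 mm diameter, 112 long, 0.12 kg. Origin at its centre, y its axis (x, z turn as it rolls). Starts in either seat, centre 28 mm up. In front of it is a jaw strip hinged at x=-17 mm, top 25 mm up, that folds towards -x when the fuse is pushed (under 10 N) and springs back; past about x=-32 the smooth fuse rolls on by itself.
- good_fuse: Same fuse, green band, 28 x 112 mm, origin at its centre, y its axis; stays in the other seat. Each seat has two rigid brass hooks 12 mm wide, 47 mm either side of its middle, at x=15 to 19 mm behind the fuse, 47 mm high, overhanging the caps to x=-5 mm, so it cannot be lifted out. Between the hooks 82 mm of the fuse's rear is open to push; bare worktop lies behind x=30 mm.
- scrap_tray: Grey open tray fixed to the worktop, empty; outside 140 mm (x) by 160 mm (y), 26 mm high, walls and floor about 4 mm thick. Origin at the centre of its underside, on the worktop.
Mind the look-alikes: they are no part of the job. Leave any blue look-alike of the spent_fuse alone.

How it is judged:
On the way:
1. the red-banded fuse has rolled sideways out over its spring jaw and lies on the run-out ledge (x of spent_fuse in the frame of fuse_base between -0.11 and -0.045 m and z of spent_fuse in the frame of fuse_base below 0.028 m), for 0.2 s.
At the end, for the whole second after the job is handed in: The red-banded fuse lies flat on the floor of the scrap tray, at rest and released (centre inside the tray, no higher than 26 mm above the worktop), and the green-banded fuse is still in its seat, within 12 mm of where it was (x of spent_fuse in the frame of scrap_tray between -0.066 and 0.066 m and y of spent_fuse in the frame of scrap_tray between -0.076 and 0.076 m and z of spent_fuse in the frame of scrap_tray below 0.026 m and linear speed of spent_fuse below 0.03 m/s and distance of good_fuse from where it was at the start of the episode below 0.012 m); the robot touches nothing.
It fails at once if the green-banded fuse is pushed out of its seat (distance of good_fuse from where it was at the start of the episode above 0.015 m).
It also fails if it takes over 54 s, if anything falls off the work surface, if the arm or the gripper's body presses on something with over 40 N, if the wrist force passes 120 N, or if a joint passes its speed limit or range.

ROBOT

A 6-joint arm with a two-finger parallel gripper is mounted at the origin on a cart in front of the work surface, level with it; the furniture and walls round the work are solid. World frame = base frame: x ahead of the robot, y to its left, z up, the work surface at z = 0. Lengths are in m, angles in rad, forces in N, time in s.
With the tool pointing down it reaches from about 0.275 to 0.85 m from the base axis. Payload 19 kg.
Tool frame: the origin (TCP) lies midway between the tips of the shut fingers; the grasp point (between the pads) lies 19 mm behind it (bot.tcp_to_grasp is the distance from the TCP to the grasp point, in m); y points along the fingers, x is the direction in which the jaws open and shut, and the axes are right-handed (so a half turn about y gives the same grasp; the last joint's range is limited). The gripper opens to 85 mm and grips with 20 to 120 N. Pads are 22 mm wide; open, the fingers measure 114 mm over their backs; the gripper's body (76 mm by 85 mm) begins 54 mm behind the grasp point. The pads swing forward as they close: fully open they stand 13 mm farther back than shut.
Start: joints at [1.094, 0.15, 1.437, -0, 1.554, -0.134], TCP at [0.193, 0.542, 0.231] pointing down, gripper open.
Joint ranges: [-2.8, 2.8], [-0.68, 2.1], [0.12, 2.68], [-1.39, 4.53], [0.16, 2.79], [-2.81, 2.81]. Speed limits (rad/s): [1.89, 1.89, 2.22, 3.01, 3.01, 3.01].

INTERFACE

Orientations are given as a rotation vector (axis times angle).
In Python, from station import bot, eyes, workorder, finder gives the robot as it stands.
- The arm moves only by the tool move_arm, never from a script. Its argument "increments" is a list of rows, each a list of 5 numbers: the opening, from -1 (shut) to 1 (fully open), then the shift along the tool's x, y, z normalised to -1 to 1, where 1 is 300 mm, then the turn about the tool's y normalised to -1 to 1, where 1 is 45 degrees. In form: [[fingers, x, y, z, roll], ...]. A call has 1 to 10 rows; each row is the pose to reach, as a shift and turn from the pose measured when the call began, along the tool's axes at that moment; what a row does not reach only later rows make up. A row lasts 1/8 s, in which the tool goes at most 62.5 mm and 10.7 degrees, less where a joint would pass 70% of its speed; a pose out of reach is approached as far as the arm can. A call with a number of a shift or a turn outside -1 to 1 is refused whole. A call with a gripper value outside its range is refused whole. The fingers move at their own pace and stop on an object; "grip_force" is the grip in N (left out, the last holds). Time passes only in rows, so rows that repeat a pose let the fingers close. It gives the time, the measured TCP pose, the force and the opening at its end, in the units of the state.
- bot.sense(): the state, without advancing time (a new reading comes with each control period).
- eyes.snapshot(name): name is "side" or "top"; returns a dict with "pixels" (384x512x3 uint8, red, green, blue), "fov_y" (degrees; the focal length in pixels is half the picture's height over the tangent of half this angle, whatever the lens; pixels are square), "cx", "cy" (the principal point, pixels), "k1" (the pictures are not rectified: a ray, as slopes to the right and down, at radius r is drawn at 1 + k1 r^2 times it, then the intrinsics apply), "cam_to_world" (4x4, takes a point from camera to world coordinates). Camera axes: x right, y up, looking along -z (the intrinsics and any distortion apply to the point x, -y, -z); pixel columns grow to the right and rows downward; lengths in m; the calibration is good to about 2 mm. A picture is of the moment at which its call begins. There is no depth.
- workorder.finish_job(): hands the job in, once; it reports no verdict.
Trained networks look in a picture, given as the dict that the camera call returned (one of the last four; its "shot" number tells which), for a name from the list of things; names that differ only in an ending like _2 or _b are one class to them, and where a whole thing is asked for, a point or a joint stands for the part that bears it (a point fixed in the world has none). Each returns a list of dicts, best first, with "score" (0 to 1); they miss things now and then, are a little off and sometimes report something else, mostly with a low value. They report only what shows in the picture. A call takes as long as a camera call. They do not tell look-alikes from the thing itself.
- finder.regions_of(target, picture): "pixels" (384x512 bool, what is visible of it) and "centre" ([column, row] in pixels, amid what is visible of it).
The state is a dict: "t": time; "qpos": joint angles; "joint_velocities": joint speeds; "tau": joint torques, N m; "tool_pos": TCP position; "tool_rot": TCP orientation; "ft_force": force on the tool from outside, world axes, zero at the start; "wrist_torque": the same for the moment, N m; "finger_gap": opening from 0.0 (shut) to 1.0 (fully open).
Only numpy, scipy, OpenCV 4.12 (cv2) and the standard library are available. Lean on these libraries where they do the work, as an engineer would, in place of code of your own. Each camera call takes 0.05 s, during which the arm holds its last target.

## Working session

There is one attempt and no reset: what is moved stays moved. The work goes in short steps, Python scripts to look and compute and a tool call to move; the robot and the scene stay as the last step left them, time stands still between calls to the robot, and variables do not carry over. Pictures are saved under pics/ and viewed, and the job is handed in when it is done.

Besides the shell and the picture viewer there is one more tool, called after "Emit:" in YAML: its name, and indented under it one key for each argument. move_arm: Moves the arm, as the interface text tells. Its arguments: {"type":"object","properties":{"increments":{"type":"array"},"grip_force":{"type":"number"}},"required":["increments"]}

```bash
ls; mkdir -p pics; python3 - <<'E'
from station import bot, eyes, workorder, finder
import cv2,json,numpy as np
s=bot.sense()
print({k:np.round(v,4).tolist() for k,v in s.items()}, bot.tcp_to_grasp)
for n in("side","top"):
    p=eyes.snapshot(n)
    cv2.imwrite(f"pics/{n}0.png",p["pixels"][:,:,::-1])
    print(n,p["fov_y"],p["cx"],p["cy"],p["k1"],np.round(p["cam_to_world"],4).tolist())
    for t in("fuse_base","spent_fuse","good_fuse","scrap_tray"):
        print(t,[(round(r["score"],2),np.round(r["centre"]).tolist(),int(r["pixels"].sum())) for r in finder.regions_of(t,p)])
E
```

```text
pics
{'t': 0.0, 'qpos': [1.094, 0.151, 1.438, 0.0, 1.5538, -0.134], 'joint_velocities': [0.0, 0.0022, 0.0003, 0.0001, 0.0014, 0.0009], 'tau': [-0.0012, -71.3048, -57.0854, -0.0003, 0.009, -0.0], 'tool_pos': [0.1932, 0.5413, 0.2307], 'tool_rot': [-1.3527, -0.9522, 0.954], 'ft_force': [0.8984, -0.0987, -0.605], 'wrist_torque': [0.071, 0.0544, -0.0205], 'finger_gap': 0.9996} 0.0187
side 57.29161242212608 253.55626791602108 190.1530044157591 -0.11159699969699143 [[0.87, 0.2836, -0.4034, 0.0941], [-0.4928, 0.5269, -0.6925, -0.5894], [0.0162, 0.8012, 0.5982, 0.5877], [0.0, 0.0, 0.0, 1.0]]
fuse_base []
spent_fuse [(0.95, [283.0, 312.0], 913), (0.75, [319.0, 197.0], 382), (0.56, [217.0, 148.0], 1505)]
good_fuse [(0.83, [343.0, 234.0], 545)]
scrap_tray [(0.71, [218.0, 150.0], 1481)]
top 48.567990864735954 265.18898774540577 190.12632163642328 0.0441013769838342 [[0.0155, 0.9913, -0.1308, 0.3379], [-0.9999, 0.0161, 0.0035, 0.0307], [0.0055, 0.1307, 0.9914, 1.1526], [0.0, 0.0, 0.0, 1.0]]
fuse_base [(0.76, [314.0, 173.0], 4959)]
spent_fuse [(0.95, [295.0, 150.0], 365), (0.82, [386.0, 252.0], 397)]
good_fuse [(0.67, [344.0, 162.0], 371)]
scrap_tray [(0.81, [154.0, 187.0], 3303)]
```

```bash
python3 - <<'E'
import cv2
a=cv2.imread("pics/top0.png");cv2.imwrite("pics/t0c.png",cv2.resize(a[90:290,90:440],None,fx=2.2,fy=2.2,interpolation=cv2.INTER_CUBIC))
E
```

```text
(no output)
```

View pics/side0.png

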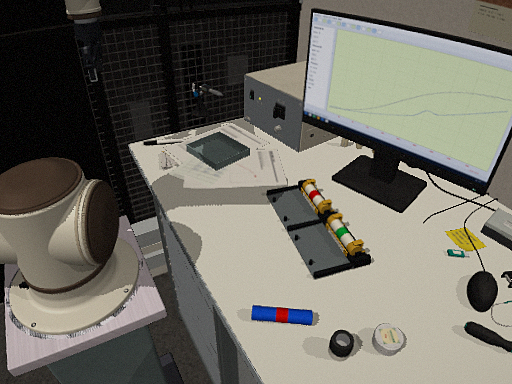

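View pics/top0.png

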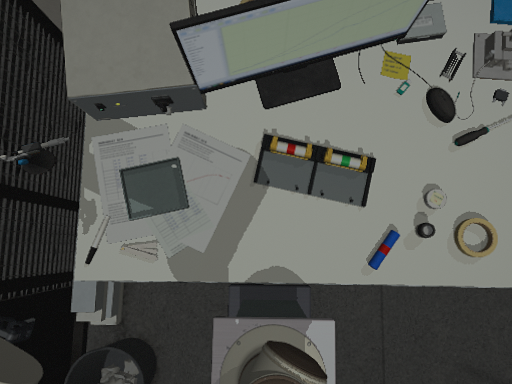

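```bash
sleep 1
```

```text
(no output)
```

View pics/t0c.png

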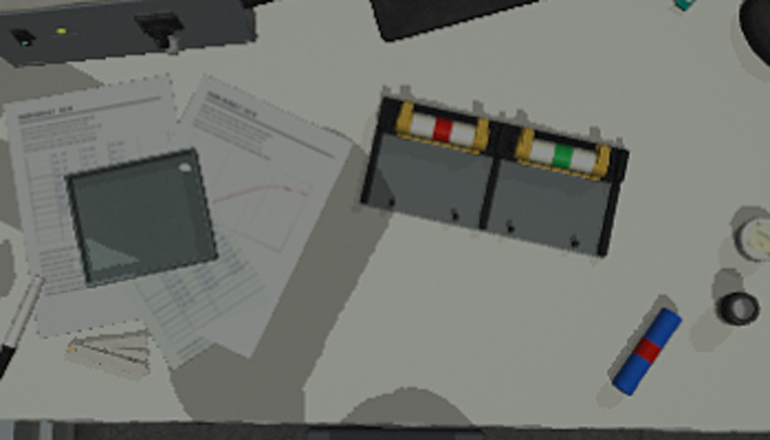

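Candidates for the red-banded fuse in the top view are the white tube with the red band at (291,149), the green-banded tube at (345,160) and the blue tube with a red band at (384,250). By the description I choose (291,149), in the rear-left seat. Next I measure poses.

```bash
cat > h.py <<'E'
import numpy as np, cv2
from scipy.optimize import brentq
def K(p):
    f=p["pixels"].shape[0]/2/np.tan(np.radians(p["fov_y"])/2)
    return np.array([[f,0,p["cx"]],[0,f,p["cy"]],[0,0,1.]]), np.array([p["k1"],0,0,0,0.])
def proj(p,P):
    T=np.linalg.inv(p["cam_to_world"]); P=np.atleast_2d(P)
    c=(T[:3,:3]@P.T).T+T[:3,3]; c=c*[1,-1,-1]
    k,d=K(p)
    return cv2.projectPoints(c.reshape(-1,1,3),np.zeros(3),np.zeros(3),k,d)[0].reshape(-1,2)
def ray(p,uv):
    k,d=K(p)
    s=cv2.undistortPoints(np.array(uv,float).reshape(-1,1,2),k,d).reshape(-1,2)
    T=p["cam_to_world"]
    D=np.c_[s[:,0],-s[:,1],-np.ones(len(s))]@T[:3,:3].T
    return T[:3,3],D
def onz(p,uv,z):
    o,D=ray(p,uv); return o+D*((z-o[2])/D[:,2])[:,None]
def tri(p1,u1,p2,u2):
    o1,d1=ray(p1,u1);o2,d2=ray(p2,u2);A=0;b=0
    for o,d in((o1,d1[0]),(o2,d2[0])):
        d=d/np.linalg.norm(d);M=np.eye(3)-np.outer(d,d);A=A+M;b=b+M@o
    return np.linalg.solve(A,b)
def blob(p,lo,hi,box):
    hsv=cv2.cvtColor(p["pixels"],cv2.COLOR_RGB2HSV)
    m=cv2.inRange(hsv,lo,hi)
    if lo[0]==0: m|=cv2.inRange(hsv,(170,)+lo[1:],(180,255,255))
    z=np.zeros_like(m);x0,y0,x1,y1=box;z[y0:y1,x0:x1]=m[y0:y1,x0:x1]
    v,u=np.nonzero(z);return np.array([u.mean(),v.mean()]),len(u)
E
python3 - <<'E'
from station import eyes
from h import *
t=eyes.snapshot("top");s=eyes.snapshot("side")
R=(0,150,60),(8,255,255);G=(50,120,40),(90,255,255)
rt=blob(t,*R,(270,130,315,165));gt=blob(t,*G,(325,145,365,175))
rs=blob(s,*R,(300,180,335,215));gs=blob(s,*G,(325,215,365,250))
print(rt,gt,rs,gs)
for a,b in((rt,rs),(gt,gs)): print(onz(t,a[0],.028).round(4),onz(s,b[0],.028).round(4),tri(t,a[0],s,b[0]).round(4))
r=onz(t,rt[0],.028)[0];g=onz(t,gt[0],.028)[0]
print("sep",np.linalg.norm(r-g), "yaw",np.degrees(np.arctan2(-(r-g)[0],(r-g)[1])))
c=[(264.1,133.2),(375.5,158.2),(365.5,206.4),(254.5,182.3)]
print(onz(t,c,.014).round(4))
# mask tray
a=s["pixels"][:,:,::-1];cv2.imwrite("pics/s1.png",cv2.resize(a[120:290,130:400],None,fx=2.9,fy=2.9,interpolation=cv2.INTER_CUBIC))
a=t["pixels"][:,:,::-1];cv2.imwrite("pics/t1.png",cv2.resize(a[110:220,240:390],None,fx=5,fy=5,interpolation=cv2.INTER_CUBIC))
tc=[(90+67/2.2,90+175/2.2),(90+195/2.2,90+150/2.2),(90+217/2.2,90+260/2.2),(90+90/2.2,90+285/2.2)]
q=onz(t,tc,.026);print(q.round(4),q.mean(0))
E
```

```text
(array([290.64383562, 148.53424658]), 73) (array([345.1875, 160.4875]), 80) (array([313.3125 , 193.96875]), 64) (array([340.97619048, 231.63095238]), 84)
[[ 0.6006 -0.0403  0.028 ]] [[ 0.6025 -0.031   0.028 ]] [ 0.5975 -0.0389  0.0354]
[[ 0.5701 -0.1871  0.028 ]] [[ 0.5714 -0.1786  0.028 ]] [ 0.5671 -0.1846  0.0353]
sep 0.14997383143451345 yaw -11.739592679628576
[[ 0.6457  0.0321  0.014 ]
 [ 0.5806 -0.2721  0.014 ]
 [ 0.4485 -0.243   0.014 ]
 [ 0.509   0.0559  0.014 ]]
[[0.5357 0.4137 0.026 ]
 [0.5694 0.2607 0.026 ]
 [0.435  0.2287 0.026 ]
 [0.4028 0.3786 0.026 ]] [0.4857248  0.32042956 0.026     ]
```

View pics/s1.png

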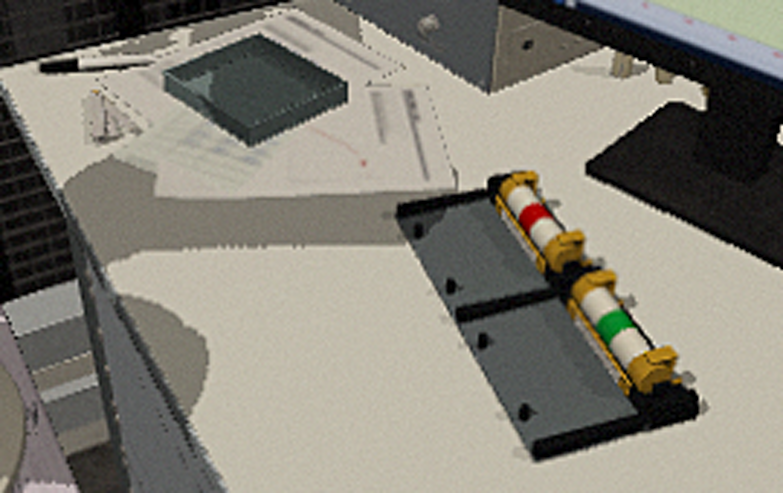

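View pics/t1.png

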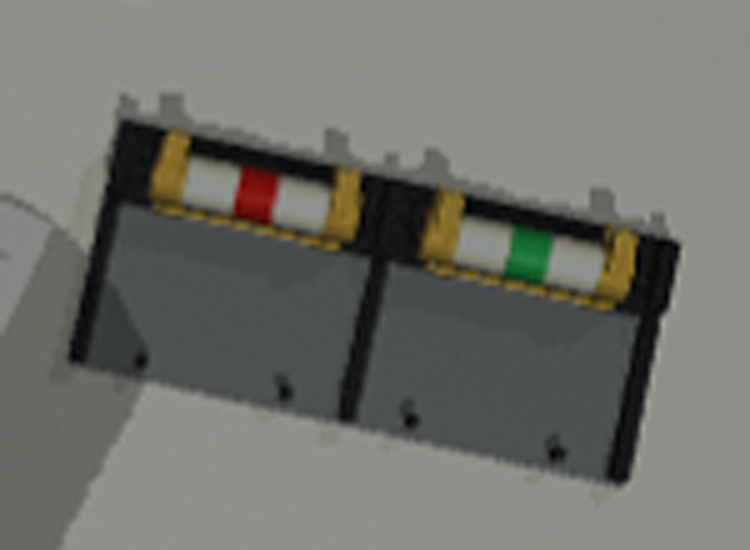

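The crop confirms the choice: white tube, brass caps, red band at (290.6,148.5), in the seat at y=+75, with yaw about -12°. Next I check the monitor clearance behind the base and the tool axes.

```bash
python3 - <<'E'
from station import eyes,bot
from h import *
from scipy.spatial.transform import Rotation as Ro
s_=bot.sense();R=Ro.from_rotvec(s_["tool_rot"]).as_matrix();print(R.round(3))
t=eyes.snapshot("top");s=eyes.snapshot("side")
a=t["pixels"][:,:,::-1];cv2.imwrite("pics/t2.png",cv2.resize(a[0:200,160:440],None,fx=2.8,fy=2.8,interpolation=cv2.INTER_CUBIC))
print("mon BL",tri(t,(192,92),s,(303,118)))
print("stand",onz(t,[(265,107),(341,90)],.01),onz(s,[(332,184),(405,219)],.01))
# check fit overlay
th=np.radians(-11.9);c=np.array([.585,-.114])
X=np.array([np.cos(th),np.sin(th)]);Y=np.array([-np.sin(th),np.cos(th)])
pts=[(.030,.155,.014),(.030,-.155,.014),(-.108,-.155,.015),(-.108,.155,.015),(-.099,.115,.016),(-.099,.035,.016),(-.099,-.035,.016),(-.099,-.115,.016),(0,.075,.042),(0,-.075,.042)]
W=np.array([[*(c+X*p[0]+Y*p[1]),p[2]] for p in pts])
for p,n in((t,"top"),(s,"side")):
    b=cv2.resize(p["pixels"][:,:,::-1],None,fx=4,fy=4,interpolation=cv2.INTER_CUBIC)
    uv=proj(p,W)
    for u in uv: cv2.circle(b,tuple(int(v) for v in (u*4+2)),3,(255,0,255),-1)
    m=uv.mean(0)*4;x0,y0=int(m[0]-300),int(m[1]-250)
    cv2.imwrite(f"pics/ov_{n}.png",b[max(y0,0):y0+500,x0:x0+600])
E
```

```text
[[ 0.336 -0.    -0.942]
 [ 0.942 -0.     0.336]
 [-0.    -1.     0.   ]]
mon BL [0.72684734 0.21192255 0.11716967]
stand [[ 0.72130275  0.03076756  0.01      ]
 [ 0.77350557 -0.1802543   0.01      ]] [[ 0.69495591 -0.00103785  0.01      ]
 [ 0.76376815 -0.21116251  0.01      ]]
```

View pics/ov_top.png

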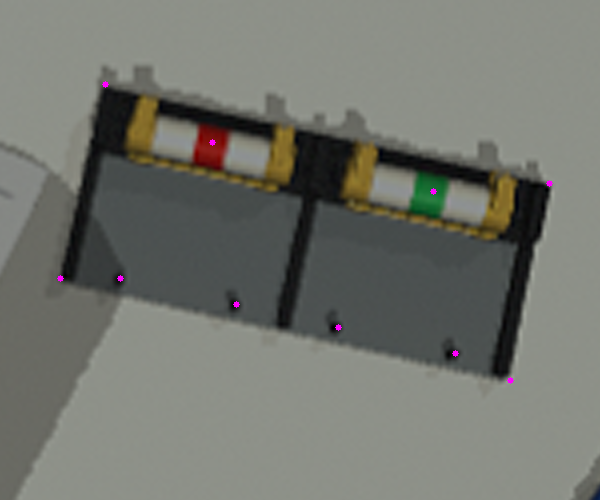

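View pics/ov_side.png

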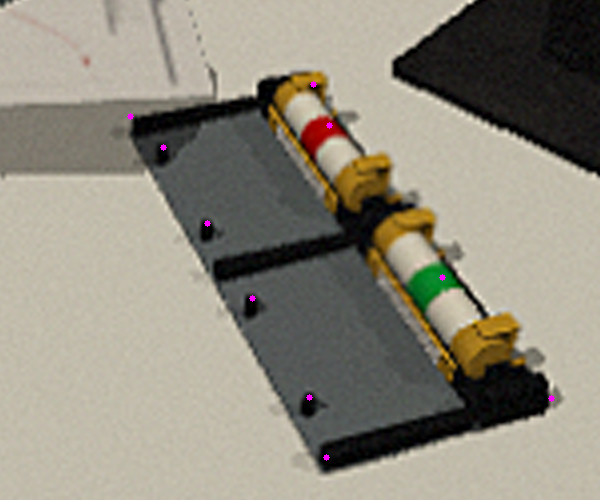

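View pics/t2.png

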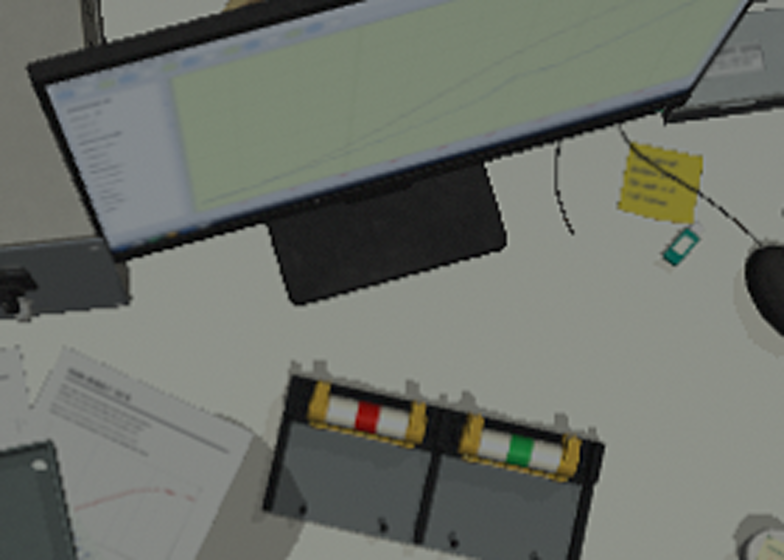

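The overlay matches posts and corners to about 1 px, so base = (0.585,-0.114) with yaw -11.9°. I move toward a hover behind the red fuse, jaws along the fuse axis and partly closed.

Emit:
move_arm:
  increments:
    - [-0.5, -0.6, 0.1, -0.95, -0.17]
    - [-0.5, -0.6, 0.1, -0.95, -0.17]
    - [-0.5, -0.6, 0.1, -0.95, -0.17]
    - [-0.5, -0.6, 0.1, -0.95, -0.17]
    - [-0.5, -0.6, 0.1, -0.95, -0.17]
    - [-0.5, -0.6, 0.1, -0.95, -0.17]
    - [-0.5, -0.6, 0.1, -0.95, -0.17]
    - [-0.5, -0.6, 0.1, -0.95, -0.17]
  grip_force: 40

```text
t: 1.7
tool_pos: [0.4009, 0.2766, 0.2014]
tool_rot: [-1.301, -1.054, 1.054]
ft_force: [0.5, 0.2, 0.2]
finger_gap: 0.25
```

```bash
cat >> h.py <<'E'
from scipy.spatial.transform import Rotation as Ro
th=np.radians(-11.9);BC=np.array([.585,-.114])
BX=np.array([np.cos(th),np.sin(th)]);BY=np.array([-np.sin(th),np.cos(th)])
def status(s):
    R=Ro.from_rotvec(s["tool_rot"]).as_matrix();p=s["tool_pos"];d=p[:2]-BC
    print("t",s["t"],"tcp",np.round(p,4),"base xy",np.round([d@BX,d@BY],4),"yaw",np.degrees(np.arctan2(R[1,0],R[0,0])).round(2),"F",np.round(s["ft_force"],1),"gap",round(float(s["finger_gap"]),3))
    return R,p
def to(s,target,yaw):
    R,p=status(s);d=R.T@(np.array(target)-p)
    y=np.degrees(np.arctan2(R[1,0],R[0,0]));print("increment xyz",(d/.3).round(3),"roll",round(-(yaw-y)/45,3))
def base(x,y,z): return np.r_[BC+BX*x+BY*y,z]
E
python3 - <<'E'
from station import bot
from h import *
to(bot.sense(),base(.060,.075,.12),78.1)
E
```

```text
t 1.7 tcp [0.4009 0.2766 0.2014] base xy [-0.2607  0.3443] yaw 78.01 F [0.5 0.2 0.2] gap 0.25
increment xyz [-0.896  0.271 -1.07 ] roll -0.002
```

Emit:
move_arm:
  increments:
    - [-0.5, -0.9, 0.1, -1.0, 0]
    - [-0.5, -0.9, 0.1, -1.0, 0]
    - [-0.5, -0.9, 0.1, -1.0, 0]
    - [-0.5, -0.9, 0.1, -1.0, 0]
    - [-0.5, -0.9, 0.1, -1.0, 0]
    - [-0.5, -0.9, 0.1, -1.0, 0]
    - [-0.5, -0.9, 0.1, -1.0, 0]
    - [-0.5, -0.9, 0.1, -1.0, 0]
    - [-0.5, -0.9, 0.1, -1.0, 0]

```text
t: 2.82
tool_pos: [0.6381, -0.0483, 0.1713]
tool_rot: [-1.3, -1.055, 1.055]
ft_force: [1.0, 0.5, -0.7]
finger_gap: 0.25
```

```bash
python3 - <<'E'
from station import bot,eyes
from h import *
to(bot.sense(),base(.058,.075,.022),78.1)
p=eyes.snapshot("side");cv2.imwrite("pics/s3.png",p["pixels"][:,:,::-1])
E
```

```text
t 2.825 tcp [ 0.6381 -0.0483  0.1713] base xy [0.0384 0.0752] yaw 78.09 F [ 1.   0.5 -0.7] gap 0.25
increment xyz [-0.001  0.498 -0.066] roll -0.0
```

View pics/s3.png

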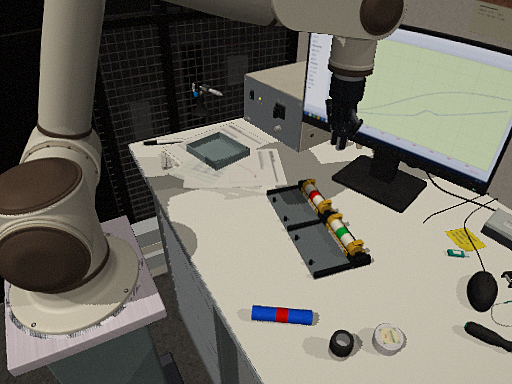

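The side view shows the gripper above and behind the base, tips near (345,145), with the monitor beyond it. I shift back 20 mm, then descend.

Emit:
move_arm:
  increments:
    - [-0.5, 0, 0.0, -0.07, 0]
    - [-0.5, 0, 0.0, -0.07, 0]
    - [-0.5, 0, 0.15, -0.07, 0]
    - [-0.5, 0, 0.3, -0.07, 0]
    - [-0.5, 0, 0.4, -0.07, 0]
    - [-0.5, 0, 0.49, -0.07, 0]
    - [-0.5, 0, 0.49, -0.07, 0]

```text
t: 3.75
tool_pos: [0.657, -0.0515, 0.0231]
tool_rot: [-1.297, -1.053, 1.056]
ft_force: [-0.1, -0.3, 0.5]
finger_gap: 0.251
```

```bash
python3 - <<'E'
from station import bot,eyes
from h import *
to(bot.sense(),base(-.007,.075,.022),78.1)
p=eyes.snapshot("side");a=p["pixels"][:,:,::-1];cv2.imwrite("pics/s4.png",cv2.resize(a[110:270,240:420],None,fx=3.7,fy=3.7))
E
```

```text
t 3.75 tcp [ 0.657  -0.0515  0.0231] base xy [0.0575 0.076 ] yaw 78.14 F [-0.1 -0.3  0.5] gap 0.251
increment xyz [-0.003  0.004  0.215] roll 0.001
```

View pics/s4.png

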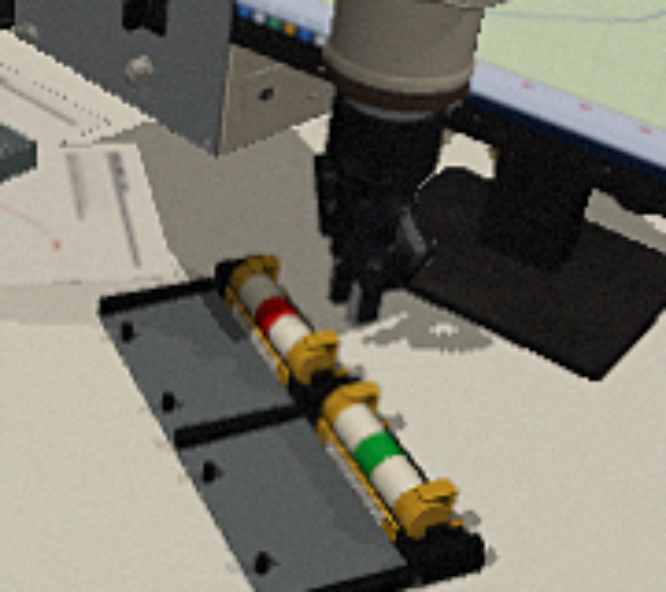

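Tips stand behind the red fuse at about crop (355,310), clear of the hooks. I push slowly.

Emit:
move_arm:
  increments:
    - [-0.5, 0, 0.012, 0.04, 0]
    - [-0.5, 0, 0.012, 0.07, 0]
    - [-0.5, 0, 0.012, 0.09, 0]
    - [-0.5, 0, 0.012, 0.105, 0]
    - [-0.5, 0, 0.012, 0.12, 0]
    - [-0.5, 0, 0.012, 0.135, 0]
    - [-0.5, 0, 0.012, 0.15, 0]

```text
t: 4.68
tool_pos: [0.6143, -0.0426, 0.0216]
tool_rot: [-1.3, -1.056, 1.055]
ft_force: [5.0, -0.7, 1.8]
finger_gap: 0.252
```

```bash
python3 - <<'E'
from station import bot,eyes
from h import *
to(bot.sense(),base(-.007,.075,.02),78.1)
p=eyes.snapshot("side");a=p["pixels"][:,:,::-1];cv2.imwrite("pics/s5.png",cv2.resize(a[110:270,240:420],None,fx=3.7,fy=3.7))
E
```

```text
t 4.675 tcp [ 0.6143 -0.0426  0.0216] base xy [0.0139 0.0759] yaw 78.14 F [ 5.  -0.7  1.8] gap 0.252
increment xyz [-0.003  0.005  0.07 ] roll 0.001
```

View pics/s5.png

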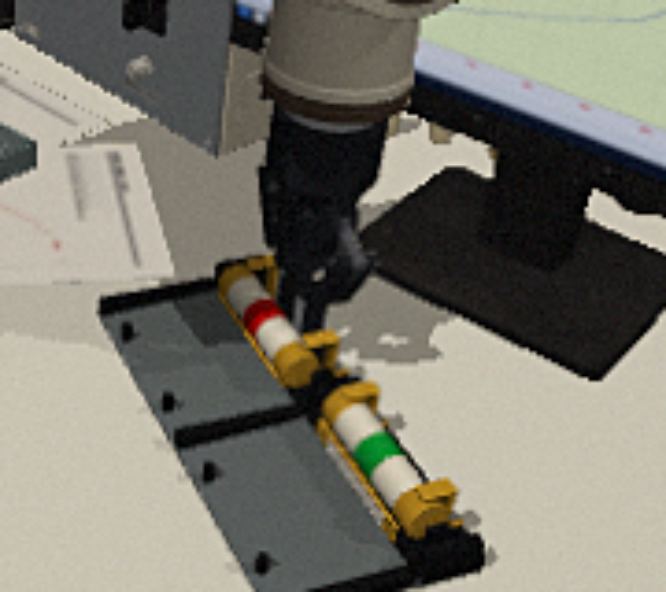

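The fuse has moved forward squarely under about 5 N, red band now at crop (262,318). I continue.

Emit:
move_arm:
  increments:
    - [-0.5, 0, 0, 0.015, 0]
    - [-0.5, 0, 0, 0.03, 0]
    - [-0.5, 0, 0, 0.045, 0]
    - [-0.5, 0, 0, 0.06, 0]
    - [-0.5, 0, 0, 0.075, 0]
    - [-0.5, 0, 0, 0.085, 0]
    - [-0.5, 0, 0, 0.085, 0]

```text
t: 5.6
tool_pos: [0.5885, -0.0372, 0.0216]
tool_rot: [-1.299, -1.055, 1.055]
ft_force: [0.4, -0.2, 0.4]
finger_gap: 0.25
```

```bash
python3 - <<'E'
from station import bot,eyes
from h import *
to(bot.sense(),base(-.007,.075,.02),78.1)
p=eyes.snapshot("side");a=p["pixels"][:,:,::-1];cv2.imwrite("pics/s6.png",cv2.resize(a[110:270,240:420],None,fx=3.7,fy=3.7))
E
```

```text
t 5.6 tcp [ 0.5885 -0.0372  0.0216] base xy [-0.0124  0.0759] yaw 78.14 F [ 0.4 -0.2  0.4] gap 0.25
increment xyz [-0.003  0.005 -0.018] roll 0.001
```

View pics/s6.png

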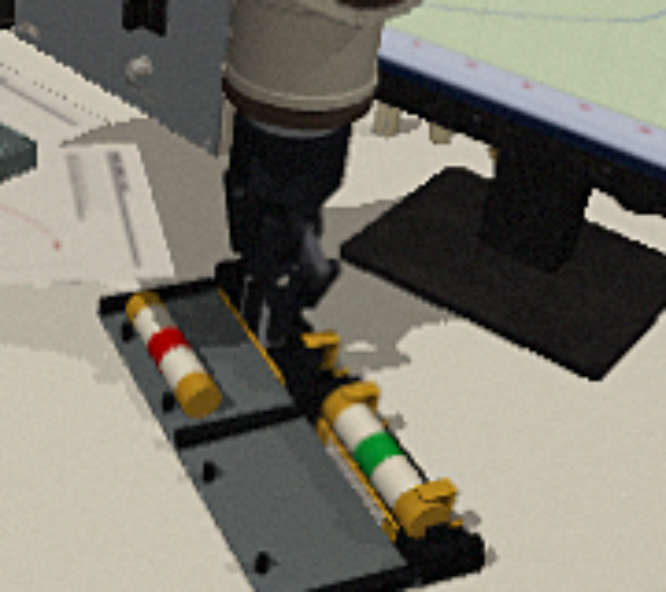

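The red fuse lies on the ledge against the posts, band at crop (167,346), and the green one is still seated. I raise and start turning the gripper by 90°.

Emit:
move_arm:
  increments:
    - [-0.5, 0, -0.2, -0.02, 0]
    - [-0.5, 0, -0.36, -0.02, 0]
    - [-0.5, 0, -0.36, -0.02, 0]
    - [0.6, 0, -0.36, 0.22, 1.0]
    - [0.6, 0, -0.36, 0.22, 1.0]
    - [0.6, 0, -0.36, 0.22, 1.0]
    - [0.6, 0, -0.36, 0.22, 1.0]
    - [0.6, 0, -0.36, 0.22, 1.0]
    - [0.6, 0, -0.36, 0.22, 1.0]
    - [0.6, 0, -0.36, 0.22, 1.0]

```text
t: 6.9
tool_pos: [0.5242, -0.0238, 0.1294]
tool_rot: [-1.522, -0.455, 0.455]
ft_force: [-0.0, -0.9, 0.3]
finger_gap: 0.8
```

Emit:
move_arm:
  increments:
    - [0.5, 0, 0, 0, 1.0]
    - [0.5, 0, 0, 0, 1.0]
    - [0.5, 0, 0, 0, 1.0]
    - [0.5, 0, 0, 0, 1.0]
    - [0.5, 0, 0, 0, 1.0]
    - [0.5, 0, 0, 0, 1.0]

```text
t: 7.65
tool_pos: [0.5242, -0.0238, 0.1294]
tool_rot: [-1.565, 0.157, -0.157]
ft_force: [-0.7, -1.2, -0.2]
finger_gap: 0.749
```

```bash
python3 - <<'E'
from station import bot,eyes
from h import *
s_=bot.sense()
to(s_,base(-.081,.075,.05),-11.9)
t=eyes.snapshot("top");s=eyes.snapshot("side")
a=t["pixels"][:,:,::-1];cv2.imwrite("pics/t7.png",cv2.resize(a[90:240,230:400],None,fx=3.7,fy=3.7))
a=s["pixels"][:,:,::-1];cv2.imwrite("pics/s7.png",cv2.resize(a[110:270,240:420],None,fx=3.7,fy=3.7))
m=blob(s,(0,150,60),(8,255,255),(265,185,310,225));print(m,onz(s,m[0],.018))
print("expect",base(-.081,.075,.018),proj(s,base(-.081,.075,.018)))
for c in(t,s):
  for r in finder_ if (finder_:=__import__('station').finder.regions_of("spent_fuse",c)) else []: print(round(r["score"],2),r["centre"])
E
```

```text
t 7.65 tcp [ 0.5242 -0.0238  0.1294] base xy [-0.0781  0.0758] yaw -11.47 F [-0.7 -1.2 -0.2] gap 0.749
increment xyz [-0.009  0.265 -0.003] roll 0.01
(array([284.3442623 , 202.31147541]), 61) [[ 0.52276875 -0.01374561  0.018     ]]
expect [ 0.52120609 -0.02390929  0.018     ] [[286.01669719 204.66301874]]
0.76 [383.0, 251.0]
0.7 [279.3, 180.2]
0.85 [287.3, 206.7]
0.7 [282.5, 312.8]
```

View pics/t7.png

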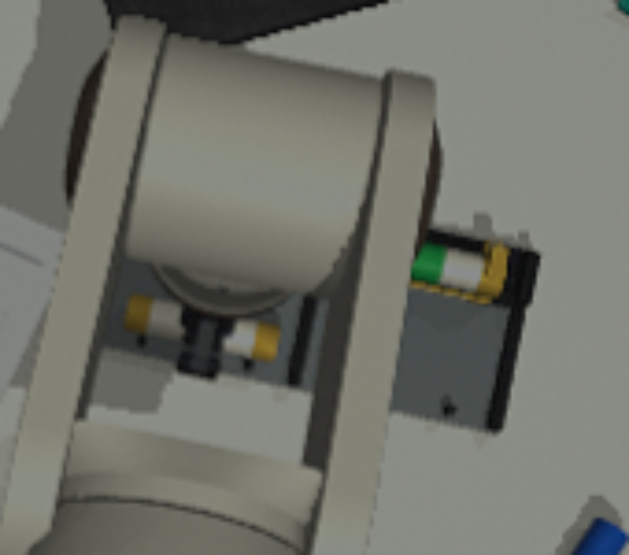

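View pics/s7.png

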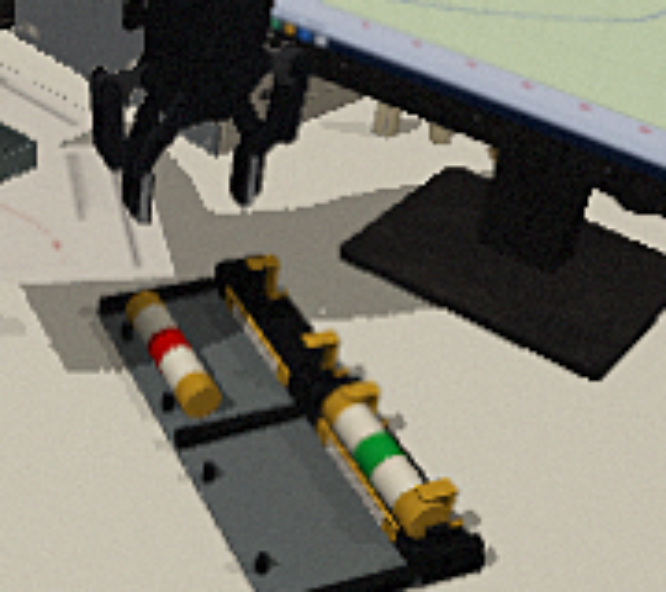

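Side-view offsets from the expected ledge position repeat those seen in the seat, so the fuse sits at base (-81,75) mm within about 1 mm. I descend over it with the jaws about 50 mm open.

Emit:
move_arm:
  increments:
    - [0.2, -0.009, 0.1, -0.003, 0.01]
    - [0.2, -0.009, 0.2, -0.003, 0.01]
    - [0.2, -0.009, 0.3, -0.003, 0.01]
    - [0.2, -0.009, 0.35, -0.003, 0.01]
    - [0.2, -0.009, 0.38, -0.003, 0.01]
    - [0.2, -0.009, 0.4, -0.003, 0.01]
    - [0.2, -0.009, 0.4, -0.003, 0.01]

```text
t: 8.72
tool_pos: [0.5215, -0.0241, 0.0096]
tool_rot: [-1.564, 0.165, -0.165]
ft_force: [1.0, 0.1, 0.5]
finger_gap: 0.599
```

```bash
python3 - <<'E'
from station import bot,eyes
from h import *
s_=bot.sense()
to(s_,base(-.081,.075,.009),-11.9)
s=eyes.snapshot("side")
a=s["pixels"][:,:,::-1];cv2.imwrite("pics/s8.png",cv2.resize(a[140:270,220:380],None,fx=4.5,fy=4.5))
E
```

```text
t 8.725 tcp [ 0.5215 -0.0241  0.0096] base xy [-0.0807  0.0749] yaw -12.03 F [1.  0.1 0.5] gap 0.599
increment xyz [-0.001  0.002  0.   ] roll -0.003
```

View pics/s8.png

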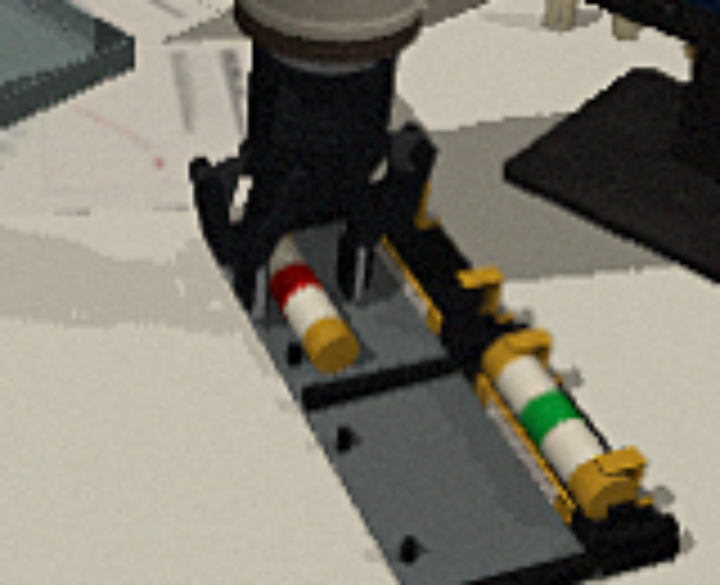

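The fingers straddle the fuse at the band, crop (293,280), with no contact force. I close.

Emit:
move_arm:
  increments:
    - [-1, 0, 0, 0, 0]
    - [-1, 0, 0, 0, 0]
    - [-1, 0, 0, 0, 0]
    - [-1, 0, 0, 0, 0]
    - [-1, 0, 0, 0, 0]
    - [-1, 0, 0, 0, 0]
    - [-1, 0, 0, 0, 0]
  grip_force: 40

```text
t: 9.65
tool_pos: [0.5219, -0.0241, 0.0106]
tool_rot: [-1.564, 0.164, -0.166]
ft_force: [-2.0, 0.8, 5.7]
finger_gap: 0.309
```

Emit:
move_arm:
  increments:
    - [-1, 0, -0.05, 0, 0]
    - [-1, 0, -0.12, 0, 0]
    - [-1, 0, -0.25, 0, 0]
    - [-1, 0, -0.35, 0, 0]
    - [-1, 0, -0.35, 0, 0]

```text
t: 10.28
tool_pos: [0.523, -0.0243, 0.1188]
tool_rot: [-1.565, 0.16, -0.17]
ft_force: [0.9, 0.5, -1.3]
finger_gap: 0.31
```

```bash
python3 - <<'E'
from station import bot,eyes
from h import *
s_=bot.sense()
to(s_,[.486,.320,.12],13.3)
s=eyes.snapshot("side");t=eyes.snapshot("top")
a=s["pixels"][:,:,::-1];cv2.imwrite("pics/s9.png",cv2.resize(a[100:260,170:370],None,fx=4,fy=4,interpolation=cv2.INTER_CUBIC))
a=t["pixels"][:,:,::-1];cv2.imwrite("pics/t9.png",cv2.resize(a[140:240,100:220],None,fx=6,fy=6,interpolation=cv2.INTER_CUBIC))
E
```

```text
t 10.275 tcp [ 0.523  -0.0243  0.1188] base xy [-0.0792  0.0749] yaw -12.02 F [ 0.9  0.5 -1.3] gap 0.31
increment xyz [-0.36  -0.006  1.097] roll -0.563
```

View pics/s9.png

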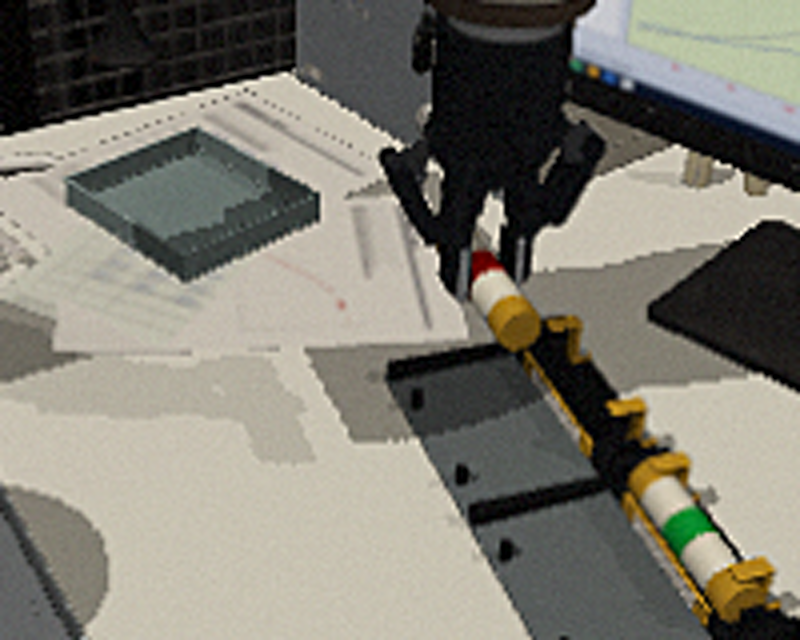

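View pics/t9.png

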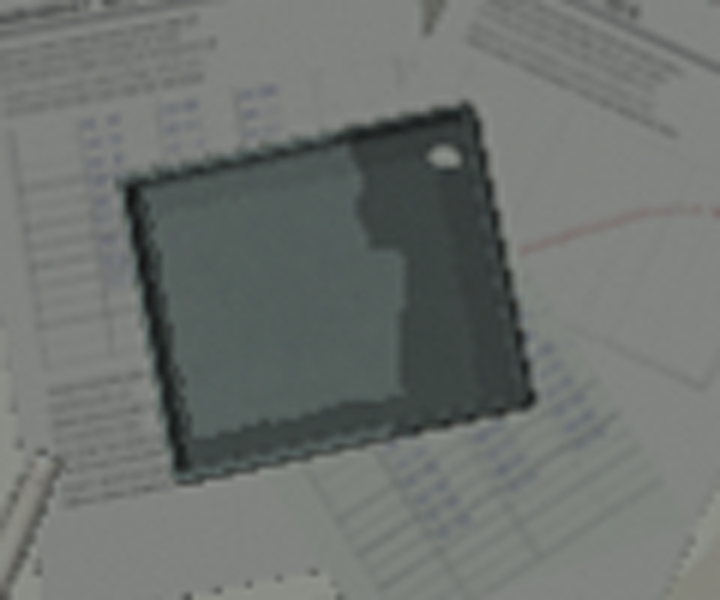

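The fuse is held and lifted, and the base's left ledge is empty. I carry it to the tray.

Emit:
move_arm:
  increments:
    - [-1, -0.05, 0, 0.12, -0.1]
    - [-1, -0.1, 0, 0.27, -0.25]
    - [-1, -0.16, 0, 0.43, -0.4]
    - [-1, -0.22, 0, 0.6, -0.56]
    - [-1, -0.28, 0, 0.76, -0.56]
    - [-1, -0.33, 0, 0.9, -0.56]
    - [-1, -0.36, 0, 1.0, -0.56]
    - [-1, -0.36, 0, 1.0, -0.56]
    - [-1, -0.36, 0, 1.0, -0.56]

```text
t: 11.5
tool_pos: [0.4782, 0.2913, 0.115]
tool_rot: [-1.564, -0.181, 0.18]
ft_force: [0.7, -0.7, -1.1]
finger_gap: 0.312
```

```bash
python3 - <<'E'
from station import bot,eyes
from h import *
t=eyes.snapshot("top");s=eyes.snapshot("side")
q=onz(t,[(121.3,170),(178.3,157),(188.7,207.5),(130,220)],.026);print(q.round(4),q.mean(0))
for a,b in((1,0),(2,3)):
    d=q[b]-q[a];print(np.linalg.norm(d),np.degrees(np.arctan2(-d[0],d[1])))
for a,b in((3,0),(2,1)):
    d=q[b]-q[a];print(np.linalg.norm(d),np.degrees(np.arctan2(d[1],d[0])))
to(bot.sense(),[*q.mean(0)[:2],.05],13)
a=s["pixels"][:,:,::-1];cv2.imwrite("pics/s10.png",cv2.resize(a[70:230,130:330],None,fx=4,fy=4,interpolation=cv2.INTER_CUBIC))
E
```

```text
[[0.5345 0.4114 0.026 ]
 [0.5726 0.2617 0.026 ]
 [0.4368 0.2286 0.026 ]
 [0.4016 0.3809 0.026 ]] [0.48637866 0.3206622  0.026     ]
0.1544892675697812 14.284265486827412
0.1562869871970631 13.040902710497182
0.13638485907217393 12.953590022058508
0.13974643718150506 13.707680742795867
t 11.6 tcp [0.4785 0.291  0.1154] base xy [-0.1877  0.3743] yaw 13.13 F [-0.3  0.  -1.5] gap 0.308
increment xyz [0.048 0.218 0.091] roll 0.003
```

View pics/s10.png

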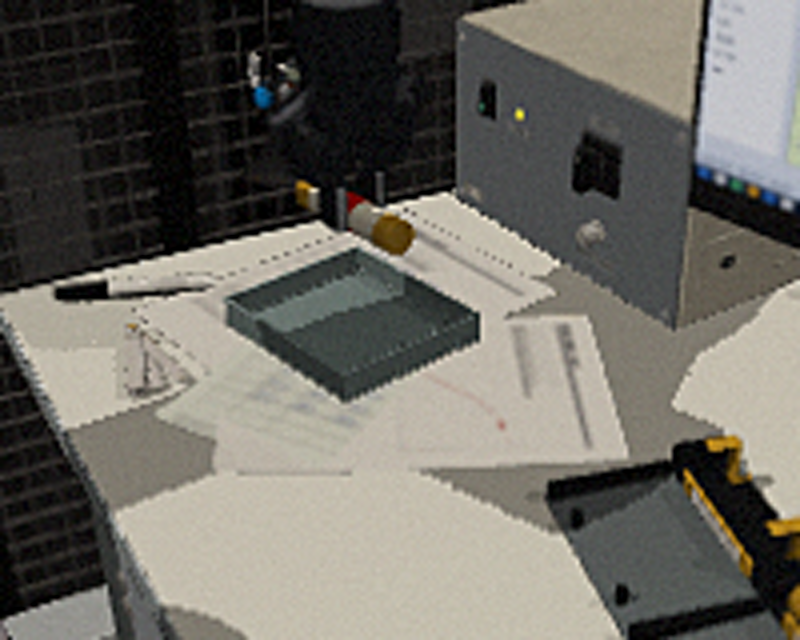

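Fuse is held level beyond the tray in the image, and the move is about 14 mm (x) and 27 mm (z) short of centre. I centre and lower.

Emit:
move_arm:
  increments:
    - [-1, 0.048, 0.0, 0.09, 0]
    - [-1, 0.048, 0.0, 0.09, 0]
    - [-1, 0.048, 0.12, 0.09, 0]
    - [-1, 0.048, 0.24, 0.09, 0]
    - [-1, 0.048, 0.24, 0.09, 0]

```text
t: 12.22
tool_pos: [0.4853, 0.319, 0.0413]
tool_rot: [-1.566, -0.177, 0.182]
ft_force: [-0.1, -1.3, -0.3]
finger_gap: 0.31
```

```bash
python3 - <<'E'
from station import bot,eyes
from h import *
s=eyes.snapshot("side")
to(bot.sense(),[.486,.3205,.012],13.3)
a=s["pixels"][:,:,::-1];cv2.imwrite("pics/s11.png",cv2.resize(a[70:230,130:330],None,fx=4,fy=4,interpolation=cv2.INTER_CUBIC))
E
```

```text
t 12.275 tcp [0.4863 0.3197 0.0433] base xy [-0.186  0.404] yaw 13.09 F [ 0.2  0.3 -0.8] gap 0.312
increment xyz [-0.     0.104  0.003] roll -0.005
```

View pics/s11.png

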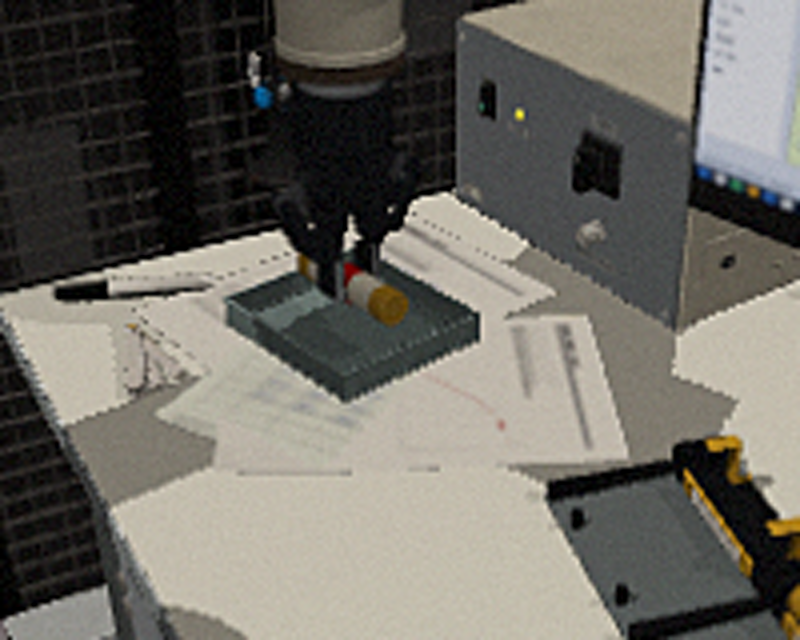

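The fuse is centred above the tray, its near cap at crop (388,303), inside the walls. I lower gently.

Emit:
move_arm:
  increments:
    - [-1, 0, 0.04, 0, 0]
    - [-1, 0, 0.075, 0, 0]
    - [-1, 0, 0.09, 0, 0]
    - [-1, 0, 0.098, 0, 0]
    - [-1, 0, 0.103, 0, 0]
    - [-1, 0, 0.103, 0, 0]
    - [-1, 0, 0.103, 0, 0]

```text
t: 13.15
tool_pos: [0.4864, 0.3197, 0.0126]
tool_rot: [-1.564, -0.179, 0.179]
ft_force: [-0.5, 0.1, -1.0]
finger_gap: 0.309
```

Emit:
move_arm:
  increments:
    - [-1, 0, 0.003, 0, 0]
    - [-1, 0, 0.006, 0, 0]
    - [-1, 0, 0.006, 0, 0]

```text
t: 13.52
tool_pos: [0.4864, 0.3196, 0.0108]
tool_rot: [-1.565, -0.179, 0.179]
ft_force: [-0.9, -0.4, -1.2]
finger_gap: 0.306
```

Emit:
move_arm:
  increments:
    - [-0.3, 0, 0, 0, 0]
    - [-0.2, 0, 0, 0, 0]
    - [0, 0, 0, 0, 0]
    - [0.1, 0, 0, 0, 0]
    - [0.1, 0, 0, 0, 0]
    - [0.1, 0, 0, 0, 0]

```text
t: 14.28
tool_pos: [0.4863, 0.3196, 0.0107]
tool_rot: [-1.565, -0.179, 0.18]
ft_force: [0.2, -0.1, 0.0]
finger_gap: 0.546
```

Emit:
move_arm:
  increments:
    - [0.1, 0, -0.05, 0, 0]
    - [0.1, 0, -0.15, 0, 0]
    - [0.1, 0, -0.3, 0, 0]
    - [0.1, 0, -0.5, 0, 0]
    - [0.1, 0, -0.5, -0.3, 0]
    - [0.1, 0, -0.5, -0.6, 0]
    - [0.1, 0, -0.5, -0.6, 0]
    - [0.1, 0, -0.5, -0.6, 0]

```text
t: 15.28
tool_pos: [0.5279, 0.1413, 0.1622]
tool_rot: [-1.565, -0.177, 0.175]
ft_force: [-0.7, 1.0, 0.4]
finger_gap: 0.55
```

```bash
python3 - <<'E'
from station import bot,eyes
from h import *
t=eyes.snapshot("top");s=eyes.snapshot("side")
status(bot.sense())
cv2.imwrite("pics/s12.png",s["pixels"][:,:,::-1]);cv2.imwrite("pics/t12.png",t["pixels"][:,:,::-1])
for p,box in((t,(115,150,195,225)),(s,(180,120,255,175))):
    m=blob(p,(0,150,50),(8,255,255),box);w=onz(p,m[0],.018)[0];d=w[:2]-[.486,.3205];a=np.radians(13.3)
    print(m,w,"tray xy",d@[np.cos(a),np.sin(a)],d@[-np.sin(a),np.cos(a)])
for p,b in((t,(325,145,365,175)),(s,(325,215,365,250))): print("green",blob(p,(50,120,40),(90,255,255),b))
E
```

```text
t 15.375 tcp [0.5273 0.1442 0.1619] base xy [-0.1097  0.2408] yaw 13.01 F [-0.3  0.1  0.4] gap 0.551
(array([nan, nan]), 0) [nan nan nan] tray xy nan nan
(array([215.79487179, 147.69230769]), 39) [0.48388398 0.32766581 0.018     ] tray xy -0.0004107738375623712 0.0074604089919516605
green (array([345.1875, 160.4875]), 80)
green (array([341.01162791, 231.59302326]), 86)h.py:29: RuntimeWarning: Mean of empty slice.
  v,u=np.nonzero(z);return np.array([u.mean(),v.mean()]),len(u)
  ret = ret.dtype.type(ret / rcount)
```

View pics/s12.png

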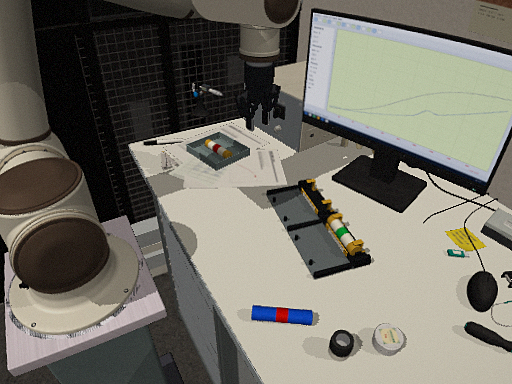

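View pics/t12.png

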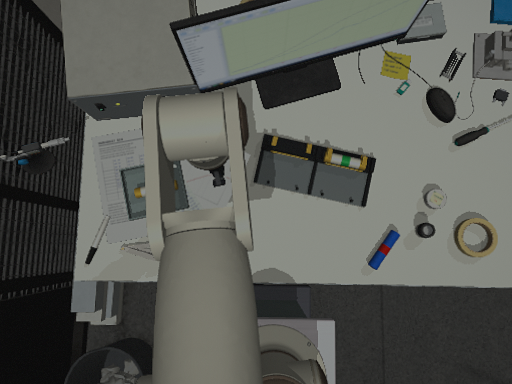

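The side view shows the red fuse in the tray at (216,148), at its middle, with the green band unmoved at (341,232). After a short still wait I confirm rest and hand in.

Emit:
move_arm:
  increments:
    - [0.1, 0, 0, 0, 0]
    - [0.1, 0, 0, 0, 0]
    - [0.1, 0, 0, 0, 0]
    - [0.1, 0, 0, 0, 0]

```text
t: 15.88
tool_pos: [0.5272, 0.1445, 0.1618]
tool_rot: [-1.564, -0.179, 0.178]
ft_force: [0.5, 0.4, 0.3]
finger_gap: 0.549
```

```bash
python3 - <<'E'
from station import bot,eyes,workorder
from h import *
s=eyes.snapshot("side");m=blob(s,(0,150,50),(8,255,255),(180,120,255,175));print(m)
status(bot.sense())
if np.linalg.norm(m[0]-[215.8,147.7])<1: print(workorder.finish_job())
E
```

```text
(array([215.775, 147.6  ]), 40)
t 15.925 tcp [0.5272 0.1444 0.1618] base xy [-0.1098  0.2409] yaw 13.03 F [-0.6  0.5 -0.3] gap 0.554
the job is handed in; nothing more can be done
None
```

The red-banded fuse is lying in the scrap tray and I handed the job in at about 16 s. I pushed it from behind with about 5 N until it rolled over its jaw onto the ledge and stopped at the posts. I then gripped it at the band, laid it in the tray and backed the arm off.

**Last checks:**
- **Red fuse:** it sits within about 8 mm of the tray's centre by the side camera. It did not move between pictures taken about 0.5 s apart.
- **Green fuse:** its band stayed at the same pixels as at the start in both views.
- **Robot:** the gripper is open, about 16 cm above the worktop, and the measured force is close to zero.
- **Failed check:** the top camera could not confirm the red band in the tray because the arm hid it. That position therefore rests on the side view alone, which read about 9 mm off in y from the top camera when the fuse was in its seat.

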